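# Fit the snap ring on the cake turntable spindle

### The arm

A 6-joint arm with a two-finger parallel gripper is mounted at the origin on the work surface. World frame = base frame: x ahead of the robot, y to its left, z up, the work surface at z = 0. Lengths are in m, angles in rad, forces in N, time in s.
With the tool pointing down it reaches from about 0.375 to 0.975 m from the base axis. Payload 3.8 kg.
Tool frame: the origin (TCP) lies at the very end of the fingers, on their centre line; the grasp point (between the pads) lies arm.pinch_z behind it (arm.pinch_z is the distance from the TCP to the grasp point, in m); z points along the fingers, y is the line along which they close (so a half turn about z gives the same grasp; the last joint's range is limited). The gripper opens to 85 mm and grips with 20 to 120 N. Pads are 22 mm wide; open, the fingers measure 114 mm over their backs; the gripper's body (76 mm by 85 mm) begins 54 mm behind the grasp point. The pads swing forward as they close: fully open they stand 13 mm farther back than shut.
Start: joints at [1.24, 0.264, 1.604, -0, 1.274, -0.037], TCP at [0.195, 0.646, 0.231] pointing down, gripper open.
Joint ranges: [-2.63, 2.63], [-0.94, 2.18], [0.31, 2.57], [-1.31, 4.45], [0, 2.66], [-2.55, 2.55]. Speed limits (rad/s): [2.57, 2.57, 3.14, 3.14, 3.14, 3.14].

### API

Orientations are given as a unit quaternion [x, y, z, w].
In Python, from station import arm gives the robot as it stands. The module is installed in compiled form; this text tells all that it offers.
- The arm moves only by the tool drive_tool, never from a script. Its argument "moves" is a list of rows, each a list of 6 numbers: the shift along the tool's x, y, z in m, then the turn, a rotation vector about the tool's x, y, z in rad. A call has 1 to 5 rows; each row is the pose to reach, as a shift and turn from the pose commanded when the call began, along the tool's axes at that moment; what a row does not reach only later rows make up. A row lasts 1/10 s, in which the tool goes at most 50 mm and 8.59 degrees, less where a joint would pass 70% of its speed; a pose out of reach is approached as far as the arm can. A call with a gripper value outside its range is refused whole. "grip" is the opening, from 0 (shut) to 1 (fully open), set as the call begins (left out, the last holds). The fingers move at their own pace and stop on an object; the grip force is fixed at half the most. Time passes only in rows, so rows that repeat a pose let the fingers close. It gives the time, the measured TCP pose, the force, the opening and the grip force at its end, in the units of the state.
- arm.sense(): the state, without advancing time (a new reading comes with each control period).
- arm.read_camera(name): name is "scene" or "top" or "wrist"; returns (picture, depth): 480x640x3 uint8, red, green, blue; 480x640 float32, m along the optical axis (not along the pixel's ray), 0 where there is no reading.
- arm.get_calibration(name): a dict with "camera_matrix" (3x3 intrinsics, pixels), "distortion" ([k1, k2, p1, p2, k3] as OpenCV has them; the pictures are not rectified), "origin" and "attitude" of the camera in the world; the wrist camera has in their place "mount" (4x4, takes a point from camera to tool coordinates, whose origin is the TCP and whose axes are the flange's). Camera axes: x right, y down, z forward; pixel columns grow to the right and rows downward; lengths in m; the calibration is good to about 2 mm. A picture is of the moment at which its call begins: read the wrist's pose just before it. get_calibration takes no time and is no camera call.
- arm.job_done(): hands the job in; it is judged then, once.
The state is a dict: "t": time; "q": joint angles; "dq": joint speeds; "effort": joint torques, N m; "tool_pos": TCP position; "ee_rot": TCP orientation; "ft_force": force on the tool from outside, world axes, zero at the start; "moment": the same for the moment, N m; "width": finger opening in m; "finger_force": force on a finger pad.
Only numpy, scipy, OpenCV 4.12 (cv2) and the standard library are available. Lean on these libraries where they do the work, as an engineer would, in place of code of your own. Each camera call takes 0.05 s, during which the arm holds its last target. There are 200 camera calls.

### The job

The platter of the cake turntable is off and the sprung bearing washer is back on the spindle of its foot. Pinch the steel snap ring by its two upright eyes so that it spreads, pass it down over the spindle end, press the washer down gently with it until the ring is level with the groove and let the ring contract fully into the groove, where it keeps the washer down. Then let go of it, and leave the other kitchen things where they stand.

Things in the scene. Friction and masses are not known exactly. Their poses are not given: they have to be found in the camera images.
- snap_ring: Loose spring-steel snap ring, 52 g, 5 mm thick, bore 26 mm, 36 mm wide, flat on the wooden board, eyes up. Origin: bore centre at the underside; z up, x from the bore to the eyes. Behind the bore a bridge reaches x = -24 mm. Two spring arms run from it round the bore, cross in front (x 18 to 29 mm, z 0 to 5 mm: fingertips must stay above that) and end in two upright eyes.
- eyes (a point): On the ring, midway between its eyes, x = 33 mm from the bore centre, 18 mm above the underside. Eyes: upright lugs, 12 mm (x) by 4 mm, z 0 to 30 mm, at x = 30 mm (free) to 33.5 mm. As the arms cross, pinching the eyes together along the ring's y spreads the bore (8 to 16 N). Over the outsides: 42 mm free, 8.5 mm when they meet, flat and parallel; more grip then does no harm. Let go, it contracts.
- spread_bore (a point): On the ring's underside, 1.6 mm from the bore centre towards the eyes: centre of the bore when the ring is fully spread; a round of 35 mm then passes through it.
- spread (a joint): How far the ring is spread: angle (rad) by which each spring arm has turned. 0: contracted; 0.30: fully spread, eyes meeting. 0.22 just clears the spindle; about 0.08 is left when it grips the spindle beside the groove.
- foot: Foot of the cake turntable, white casting 170 mm wide, 88 mm high, fixed. Origin: centre of the underside; the spindle axis is upright through it. On top a screw column with bearing, sprung washer and spindle: it is screwed up by a height h, anywhere from 0 to 16 mm, that is not reported and must be felt or seen. Spindle 30 mm thick, tapering to 24 mm at 130.5 mm + h, square tenon to 144 mm + h.
- groove_low (a point): On the spindle axis, 116 mm above the foot's underside: lower edge of the groove if h were 0 (true edge: h higher). Groove 25 mm diameter, 7.5 mm high. The sprung washer (44 mm wide) covers it: free face 4.5 mm above that edge, at its stop level with it; 2 N at first, 5.7 N at the stop, over 15 N does damage. The ring meets the groove when it has pushed the washer 2 to 4.5 mm down.
- board: Wooden board, 200 x 170 mm, 12 mm thick, lying on the counter, does not move; the ring lies on it. Origin: centre of its underside.
- springform: Bystander: steel springform pan, 228 mm wide, 66 mm high, with the bowl standing in it. Origin: centre of its underside.
- bowl: Bystander: white ceramic mixing bowl, 190 mm wide, 105 mm high. Origin: centre of its underside.
- tamper: Bystander: wooden tamper standing upright, 58 mm wide, 138 mm high. Origin: centre of its underside.
- tip_case: Bystander: yellow plastic piping tip case, 110 x 165 mm, 42 mm high. Origin: centre of its underside.
Mind the look-alikes: they are no part of the job. Of the things shaped like the snap_ring, the steel one is meant.

How it is judged:
By the outcome, as a careful person would: the job done as asked, in the order asked, and still so for the second after the job is handed in, with the robot touching nothing.
It also fails if it takes over 43 s, if anything falls off the work surface, if the arm or the gripper's body presses on something with over 40 N, if the wrist force passes 120 N, or if a joint passes its speed limit or range.

## Working session

There is one attempt and no reset: what is moved stays moved. The work goes in short steps, Python scripts to look and compute and a tool call to move; the robot and the scene stay as the last step left them, time stands still between calls to the robot, and variables do not carry over. Pictures are saved under pics/ and viewed, at most 10 in all, crops included, and the job is handed in when it is done.

Besides the shell and the picture viewer there is one more tool, called as name(argument=value, ...), one argument or row to a line, values as JSON. drive_tool: Moves the arm, as the interface text tells. Its arguments: {"type":"object","properties":{"moves":{"type":"array","items":{"type":"array","items":{"type":"number"}}},"grip":{"type":"number"}},"required":["moves"]}

```bash
mkdir -p pics; cat > h.py <<'E'
import numpy as np, cv2
from station import arm
from scipy.spatial.transform import Rotation as R
def cam(name):
    s=arm.sense(); im,d=arm.read_camera(name); c=arm.get_calibration(name)
    if name=='wrist':
        T=np.eye(4);T[:3,:3]=R.from_quat(s['ee_rot']).as_matrix();T[:3,3]=s['tool_pos'];M=T@np.array(c['mount'])
    else:
        M=np.eye(4);a=np.array(c['attitude']);M[:3,:3]=a if a.shape==(3,3) else R.from_quat(a).as_matrix();M[:3,3]=c['origin']
    return im,d,np.array(c['camera_matrix']),np.array(c['distortion']),M
def cloud(d,K,D,M):
    v,u=np.mgrid[:480,:640]
    n=cv2.undistortPoints(np.stack([u,v],-1).reshape(-1,1,2).astype(np.float32),K,D).reshape(480,640,2)
    P=np.dstack([n[...,0]*d,n[...,1]*d,d]); W=P@M[:3,:3].T+M[:3,3]; W[d==0]=np.nan; return W
def grab(name,tag):
    im,d,K,D,M=cam(name); np.savez(f'{tag}.npz',im=im,d=d,K=K,D=D,M=M,W=cloud(d,K,D,M)); cv2.imwrite(f'pics/{tag}.png',im[...,::-1]); return im
E
python3 - <<'E'
from h import *
for n in('scene','top'):grab(n,n+'1')
a=np.hstack([cv2.imread('pics/top1.png')]);print(arm.sense(),arm.pinch_z,arm.get_calibration('top'))
print(arm.get_calibration('wrist'))
E
```

```text
{'t': 0.1, 'q': array([ 1.24010639e+00,  2.64687837e-01,  1.60527020e+00, -1.55799623e-05,
        1.27373469e+00, -3.68814527e-02]), 'dq': array([ 0.00107684, -0.0001533 , -0.00332648, -0.00120389, -0.00203184,
        0.00068955]), 'effort': array([ 7.59827026e-05, -5.16708863e+01, -3.68590844e+01, -1.27145081e-04,
        6.33326999e-03, -3.90011428e-05]), 'tool_pos': array([0.19525086, 0.64542504, 0.2300621 ]), 'ee_rot': array([ 1.46374079e-01,  9.89228753e-01, -1.03371245e-03, -1.84575933e-04]), 'ft_force': array([-0.32600206,  0.21863616, -0.17695802]), 'moment': array([ 0.00232027, -0.00540752,  0.02629088]), 'finger_force': 0.0, 'width': 0.0855236505712691} 0.0187 {'camera_matrix': array([[516.9110954 ,   0.        , 327.51147463],
       [  0.        , 516.9110954 , 240.11970184],
       [  0.        ,   0.        ,   1.        ]]), 'distortion': array([-0.09393869,  0.        ,  0.        ,  0.        ,  0.        ]), 'origin': array([0.47490699, 0.00419872, 1.4422475 ]), 'attitude': array([ 0.7089383 , -0.70407793,  0.03078648, -0.02707289])}
{'camera_matrix': array([[380.76891606,   0.        , 321.09086855],
       [  0.        , 380.76891606, 237.63269881],
       [  0.        ,   0.        ,   1.        ]]), 'distortion': array([-0.06966942,  0.        ,  0.        ,  0.        ,  0.        ]), 'mount': array([[ 7.04905751e-04, -9.52144126e-01, -3.05648599e-01,
         7.95449544e-02],
       [ 9.99999297e-01,  9.62545024e-04, -6.92220860e-04,
        -1.04446433e-04],
       [ 9.53294563e-04, -3.05647896e-01,  9.52144136e-01,
        -1.42691463e-01],
       [ 0.00000000e+00,  0.00000000e+00,  0.00000000e+00,
         1.00000000e+00]])}
```

View pics/top1.png

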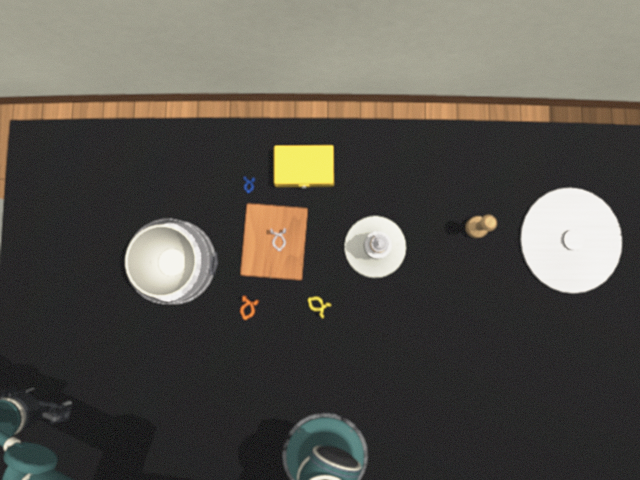

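View pics/scene1.png

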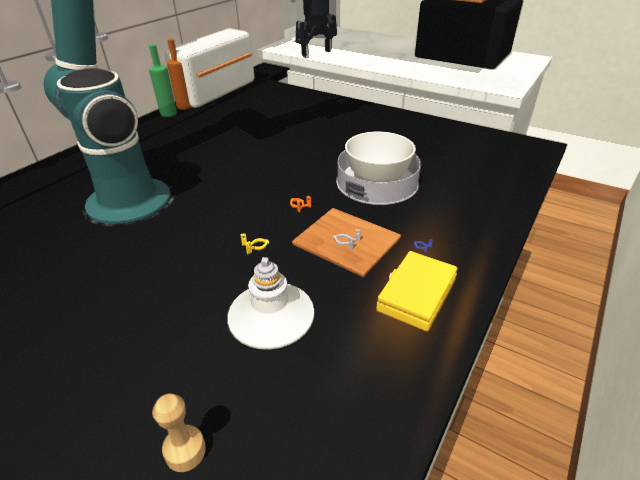

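Candidates in the top view: steel ring on the board (278,238), blue (249,185), orange (248,308) and yellow (319,306). The steel one on the board is the one described. The foot is at (376,246).

```bash
python3 - <<'E'
from h import *
z=np.load('top1.npz');W=z['W'];im=z['im'].astype(int)
b=W[200:285,238:312].reshape(-1,3);c=im[200:285,238:312].reshape(-1,3)
g=(c.max(1)-c.min(1)<45)&(c.mean(1)>90)&(b[:,2]>.008)
for p,q in zip(b[g],c[g]):print(np.round(p*1000).astype(int),end=' ')
print('\nboard z',np.nanmedian(b[~g][:,2]))
f=W[205:290,335:415].reshape(-1,3)
for lo,hi in((.1,.11),(.11,.12),(.12,.13),(.13,.17)):
  m=(f[:,2]>lo)&(f[:,2]<hi);print(lo,m.sum(),f[m].mean(0) if m.any() else '',f[m].min(0) if m.any() else '',f[m].max(0) if m.any() else '')
m=(f[:,2]<.03)&(f[:,2]>.006);print(m.sum(),(f[m].min(0)+f[m].max(0))/2,np.ptp(f[m],0))
c=cv2.resize(z['im'][205:285,235:315,::-1],(560,560),interpolation=cv2.INTER_CUBIC);cv2.imwrite('pics/c1.png',c)
E
```

```text
[619 116  44] [620 114  34] [617 152  38] [618 151  21] [620 121  10] [616 116  44] [618 114  33] [616 157  16] [614 152  39] [615 150  31] [614 119  39] [614 116  40] [616 114  26] [611 151  41] [611 149  40] [614 149  14] [614 129  13] [614 127  11] [614 124  12] [611 119  40] [611 116  39] [609 149  38] [610 148  18] [611 146   9] [611 143  15] [611 140  14] [611 138  12] [611 135   9] [611 132  18] [611 129  11] [611 126  17] [611 124  14] [608 143  18] [608 140  19] [608 137  14] [608 135  15] [608 132  16] [608 129  14] [609 127  10] [606 143  12] [605 140  16] [605 138  13] [605 135  15] [605 132  17] [606 129  12] [606 126  11] [602 143  16] [602 139  22] [602 128  20] [603 126  13] [600 143  14] [600 126  15] [599 123  19] [597 146  13] [597 143  14] [597 123  14] [597 121  14] [594 148  19] [594 145  19] [594 120  16] [594 118  15] [591 148  18] [591 145  15] [591 120  20] [592 118  10] [589 148  15] [588 145  17] [589 121  10] [589 118  15] [589 115  10] [586 151  15] [586 148  17] [586 121  10] [586 118  12] [586 115  16] [583 148  20] [583 145  14] [583 120  16] [583 118
[... 335 characters left out ...]
5  20] [566 136  18] [566 134  15] [566 131  15] [566 128  15] [564 134  16] [563 131  17] [563 128  18] 
board z 0.009222378943767984
0.1 83 [ 0.57147791 -0.13038182  0.10429407] [ 0.54921135 -0.16035707  0.10022308] [ 0.60194724 -0.10792639  0.10900374]
0.11 20 [ 0.57236043 -0.13464348  0.11710619] [ 0.556541   -0.15561451  0.11022123] [ 0.59078783 -0.11223203  0.11998004]
0.12 127 [ 0.57526736 -0.13351477  0.1246165 ] [ 0.55349236 -0.15525519  0.12000735] [ 0.59494753 -0.11377093  0.12998053]
0.13 82 [ 0.57437455 -0.13418158  0.13692435] [ 0.56056413 -0.14859803  0.13013835] [ 0.58631068 -0.120553    0.15125801]
1898 [ 0.57496342 -0.13253082  0.01797205] [0.23538383 0.21818032 0.02393229]
```

View pics/c1.png

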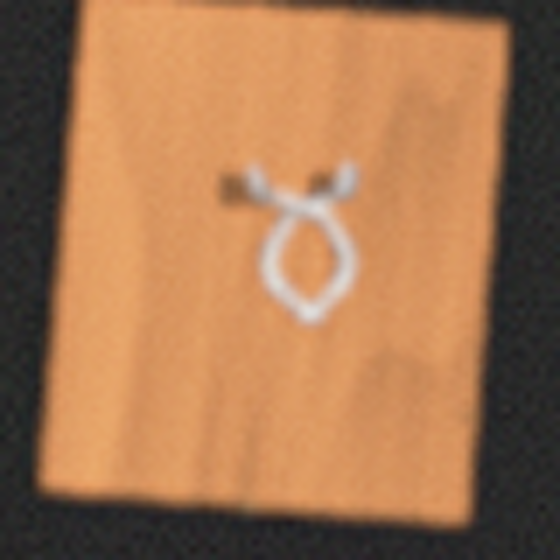

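The crop confirms it: grey steel ring, eyes at crop (255,182) and (345,182), bridge at (310,318). The eyes point towards world +x. Moving above it.

drive_tool(
  moves=[
    [-0.036,-0.025,0.002,0,0,0],
    [-0.072,-0.05,0.004,0,0,0],
    [-0.108,-0.075,0.006,0,0,0],
    [-0.144,-0.1,0.008,0,0,0],
    [-0.18,-0.125,0.01,0,0,0],
  ],
  grip=0.75,
)

```text
t: 0.6
tool_pos: [0.3321, 0.4726, 0.2206]
ee_rot: [0.146, 0.989, -0.0, -0.0]
ft_force: [1.0, 0.6, 0.3]
width: 0.0642
finger_force: 0.0
```

drive_tool(
  moves=[
    [-0.036,-0.025,0.002,0,0,0],
    [-0.072,-0.05,0.004,0,0,0],
    [-0.108,-0.075,0.006,0,0,0],
    [-0.144,-0.1,0.008,0,0,0],
    [-0.18,-0.125,0.01,0,0,0],
  ],
)

```text
t: 1.1
tool_pos: [0.4682, 0.3008, 0.2108]
ee_rot: [0.146, 0.989, -0.0, -0.0]
ft_force: [1.3, 0.2, -0.6]
width: 0.0643
finger_force: 0.0
```

drive_tool(
  moves=[
    [-0.036,-0.025,0.002,0,0,-0.08],
    [-0.072,-0.05,0.004,0,0,-0.16],
    [-0.108,-0.075,0.006,0,0,-0.24],
    [-0.144,-0.1,0.008,0,0,-0.342],
    [-0.176,-0.122,0.01,0,0,-0.342],
  ],
)

```text
t: 1.6
tool_pos: [0.6015, 0.1328, 0.2007]
ee_rot: [-0.025, 1.0, -0.0, -0.0]
ft_force: [-0.6, -0.4, 0.1]
width: 0.0642
finger_force: 0.0
```

drive_tool(
  moves=[
    [0,0,0,0,0,0],
    [0,0,0,0,0,0],
  ],
)

```text
t: 1.8
tool_pos: [0.6006, 0.134, 0.2004]
ee_rot: [-0.023, 1.0, 0.0, -0.001]
ft_force: [0.0, 0.8, -0.4]
width: 0.0638
finger_force: 0.0
```

```bash
python3 - <<'E'
from h import *
s=arm.sense();print(s['tool_pos'],s['ee_rot'],s['q'],s['width'],R.from_quat(s['ee_rot']).as_matrix().round(3))
grab('wrist','w1')
E
```

```text
[0.60058011 0.13400977 0.20043695] [-2.29408004e-02  9.99736412e-01  1.13935467e-04 -9.01499571e-04] [ 1.78776131e-01  1.74310524e-01  1.77000191e+00  5.41965011e-04
  1.19902606e+00 -1.43810316e+00] 0.06378409599754933 [[-0.999 -0.046 -0.002]
 [-0.046  0.999  0.   ]
 [ 0.002  0.    -1.   ]]
```

View pics/w1.png

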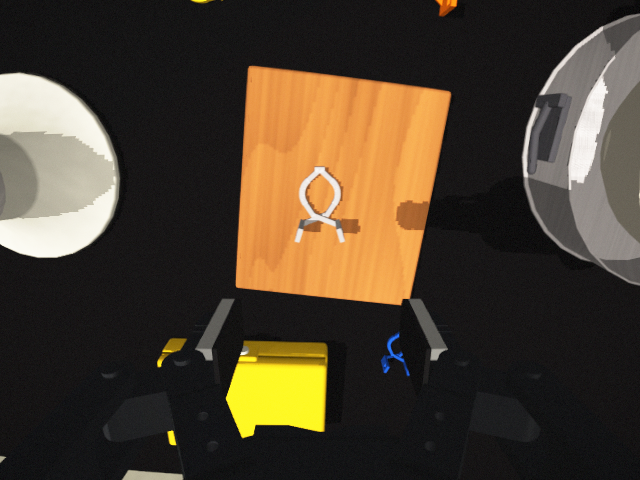

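```bash
cat >> h.py <<'E'
def ray(z,uv,h):
    n=cv2.undistortPoints(np.array(uv,np.float32).reshape(-1,1,2),z['K'],z['D']).reshape(-1,2)
    v=np.c_[n,np.ones(len(n))]@z['M'][:3,:3].T; o=z['M'][:3,3]; return o+v*((h-o[2])/v[:,2])[:,None]
E
python3 - <<'E'
from h import *
z=np.load('w1.npz');W=z['W'];im=z['im'].astype(int)
s=(slice(160,250),slice(285,360))
c=im[s];w=W[s];g=(c.max(2)-c.min(2)<40)&(c.mean(2)>90)
v,u=np.nonzero(g);h=w[g][:,2];u=u+285;v=v+160
print('board',np.nanmedian(w[~g][:,2]))
flat=v<215
P=ray(z,np.c_[u,v],.017)
print('bridge x',P[flat][:,0].min(),'y range of ring',P[flat][:,1].min(),P[flat][:,1].max(),'bridge y',P[v<174][:,1].mean())
m=flat&(v>175)
print('hts',np.nanmedian(h[flat]))
T=ray(z,np.c_[u,v],.042)
for nm,k in (('L',u<320),('R',u>=320)):
  k=k&(v>=226); print(nm,'top row pts x',T[k][:,0].min(),T[k][:,0].max(),'y',T[k][:,1].min(),T[k][:,1].max(), 'h',np.nanmax(h[k]),np.nanmedian(h[k]), w[g][k].mean(0))
# upside: bore hole centre
b=np.zeros(g.shape,np.uint8);b[g]=255
cs,hr=cv2.findContours(b,cv2.RETR_CCOMP,cv2.CHAIN_APPROX_NONE)
for c_,q in zip(cs,hr[0]):
  if q[3]>=0 and len(c_)>20:
    p=ray(z,c_.reshape(-1,2)+[285,160],.017);print('hole',p.min(0),p.max(0),p.mean(0))
E
```

```text
board 0.011981958541454202
bridge x 0.5621331766592537 y range of ring 0.114993630114849 0.14980719819035196 bridge y 0.13114315551928063
hts 0.016938094984470187
L top row pts x 0.6079757496771012 0.6212305066228908 y 0.11334868064001019 0.11961271082129665 h 0.04366049480710987 0.04161770035374862 [0.61513588 0.11616552 0.04113266]
R top row pts x 0.6065548031488944 0.6195185844741639 y 0.1467285059919918 0.153312611766914 h 0.04333913214174412 0.041715275812181374 [0.61327136 0.15049181 0.04027832]
hole [0.56653927 0.11850872 0.017     ] [0.60362613 0.14562281 0.017     ] [0.58573839 0.13212723 0.017     ]
```

drive_tool(
  moves=[
    [-0.007,0,0.04,0,0,0],
    [-0.014,-0.001,0.08,0,0,0],
    [-0.0195,-0.001,0.115,0,0,0],
    [-0.0195,-0.001,0.135,0,0,0],
    [-0.0195,-0.001,0.135,0,0,0],
  ],
)

```text
t: 2.35
tool_pos: [0.6159, 0.1357, 0.062]
ee_rot: [-0.025, 1.0, -0.001, -0.004]
ft_force: [-0.9, 0.4, 0.3]
width: 0.0646
finger_force: 0.0
```

drive_tool(
  moves=[
    [0,0,0.015,0,0,0],
    [0,0,0.03,0,0,0],
    [0,0,0.04,0,0,0],
    [0,0,0.045,0,0,0],
    [0,0,0.045,0,0,0],
  ],
)

```text
t: 2.85
tool_pos: [0.6197, 0.1346, 0.0204]
ee_rot: [-0.024, 1.0, -0.0, -0.001]
ft_force: [-1.2, -0.1, 0.7]
width: 0.064
finger_force: 0.0
```

```bash
python3 - <<'E'
from h import *
s=arm.sense();print(s['tool_pos'],s['ft_force'],s['width'],R.from_quat(s['ee_rot']).as_matrix().round(4))
grab('wrist','w2')
E
```

```text
[0.61965676 0.13458894 0.02041595] [-1.19976338 -0.13869396  0.71479201] 0.06398452085696231 [[-9.988e-01 -4.810e-02 -1.500e-03]
 [-4.810e-02  9.988e-01 -2.000e-04]
 [ 1.500e-03 -2.000e-04 -1.000e+00]]
```

View pics/w2.png

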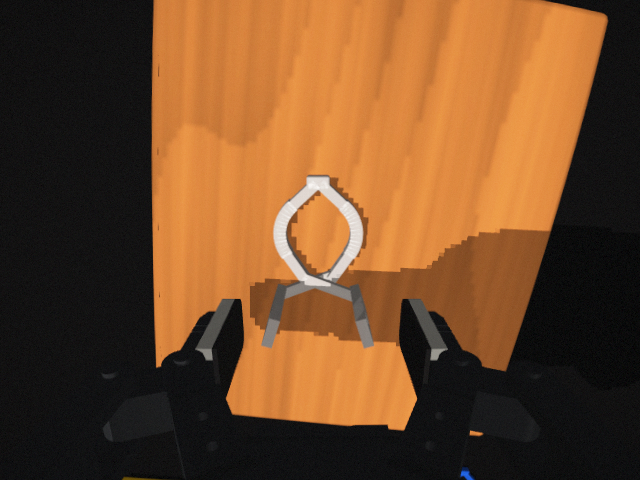

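Eyes at (270,320) and (365,320), centred between the pads at (230,330) and (412,330). Closing.

drive_tool(
  moves=[
    [0,0,0,0,0,0],
    [0,0,0,0,0,0],
    [0,0,0,0,0,0],
    [0,0,0,0,0,0],
    [0,0,0,0,0,0],
  ],
  grip=0,
)

```text
t: 3.4
tool_pos: [0.6237, 0.1344, 0.0246]
ee_rot: [-0.024, 1.0, -0.0, 0.003]
ft_force: [1.5, -2.7, 8.7]
width: 0.0043
finger_force: 61.0
```

drive_tool(
  moves=[
    [0,0,0,0,0,0],
    [0,0,0,0,0,0],
    [0,0,0,0,0,0],
  ],
)

```text
t: 3.7
tool_pos: [0.6237, 0.1343, 0.0245]
ee_rot: [-0.024, 1.0, -0.0, 0.003]
ft_force: [2.0, -1.7, 7.5]
width: 0.0044
finger_force: 61.0
```

```bash
python3 - <<'E'
from h import *
s=arm.sense();print(s['tool_pos'],s['ft_force'],s['width'],s['finger_force'])
grab('wrist','w3')
E
```

```text
[0.62365055 0.13434621 0.02453179] [ 2.03983258 -1.72548597  7.50293923] 0.004375336739438038 61.0292387008667
```

View pics/w3.png

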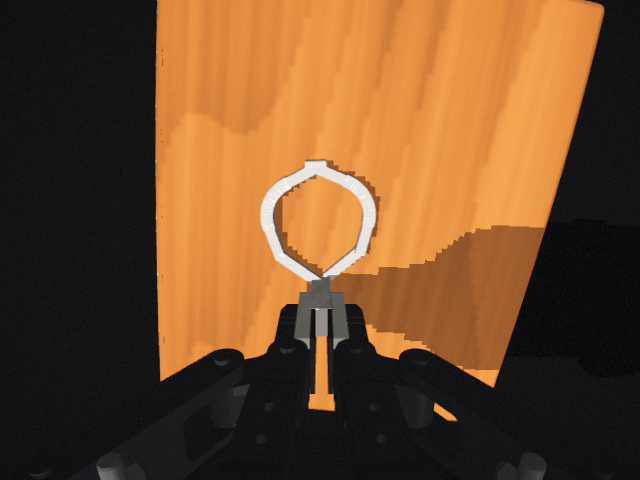

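drive_tool(
  moves=[
    [0,0,-0.01,0,0,0],
    [0,0,-0.03,0,0,0],
    [0,0,-0.07,0,0,0],
    [0,0,-0.11,0,0,0],
    [0,0,-0.15,0,0,0],
  ],
)

```text
t: 4.25
tool_pos: [0.6197, 0.1348, 0.1729]
ee_rot: [-0.024, 1.0, 0.0, -0.0]
ft_force: [1.5, 1.0, 0.4]
width: 0.004
finger_force: 59.2
```

drive_tool(
  moves=[
    [0,0,-0.02,0,0,0],
    [0,0,-0.03,0,0,0],
    [0,0,-0.03,0,0,0],
    [0,0,-0.03,0,0,0],
  ],
)

```text
t: 4.65
tool_pos: [0.6193, 0.1346, 0.1998]
ee_rot: [-0.024, 1.0, -0.0, -0.001]
ft_force: [-0.6, -0.6, -1.4]
width: 0.0041
finger_force: 59.2
```

```bash
cat > ring.py <<'E'
from h import *
import sys
def ring(tag):
    s=arm.sense();Rt=R.from_quat(s['ee_rot']).as_matrix();p=s['tool_pos']
    print(p.round(4),s['ft_force'].round(1),s['width'],s['finger_force'],Rt.round(3).tolist())
    grab('wrist',tag);z=np.load(tag+'.npz')
    T=(z['W']-p)@Rt   # tool frame
    im=z['im'].astype(int);sl=(slice(120,300),slice(230,410))
    g=(T[sl][...,0]>.004)&(np.abs(T[sl][...,1])<.03)&(np.abs(T[sl][...,2])<.03)
    q=T[sl][g];print(g.sum(),'tool-frame min/max',np.percentile(q,[1,50,99],axis=0).round(4).tolist())
    A=np.c_[q[:,:2],np.ones(len(q))];k=g.sum()>0
    co=np.linalg.lstsq(A,q[:,2],rcond=None)[0];
    r=q[:,2]-A@co;ok=np.abs(r)<.004;co=np.linalg.lstsq(A[ok],q[ok,2],rcond=None)[0];print('plane z=ax+by+c',co.round(4))
    b=(g*255).astype(np.uint8)
    cs,hr=cv2.findContours(b,cv2.RETR_CCOMP,cv2.CHAIN_APPROX_NONE)
    for c_,h in zip(cs,hr[0]):
        if h[3]>=0 and len(c_)>60:
            q2=c_.reshape(-1,2);f=T[sl][q2[:,1],q2[:,0]];f=f[np.abs(f[:,2])<.03];print('hole',f.min(0).round(4),f.max(0).round(4),cv2.minEnclosingCircle((f[:,:2]*1000).astype(np.float32)))
            x,y=f[:,0],f[:,1];B=np.c_[2*x,2*y,np.ones(len(x))];m=np.linalg.lstsq(B,x*x+y*y,rcond=None)[0];print('fit',m[:2].round(4),np.sqrt(m[2]+m[0]**2+m[1]**2))
if __name__=='__main__':ring(sys.argv[1])
E
python3 ring.py w4
```

```text
[0.6193 0.1346 0.1998] [-0.6 -0.6 -1.4] 0.004145364626014902 59.165282249450684 [[-0.999, -0.048, -0.002], [-0.048, 0.999, -0.0], [0.002, -0.0, -1.0]]
4619 tool-frame min/max [[0.0119, -0.0231, -0.0103], [0.0359, -0.0006, 0.0074], [0.0627, 0.0215, 0.012]]
plane z=ax+by+c [0.0233 0.0031 0.0063]
hole [ 0.0126 -0.0192  0.006 ] [0.0578 0.0178 0.0133] ((35.19145965576172, -1.0511165857315063), 22.613662719726562)
fit [ 0.0366 -0.0006] 0.019323784975815318
```

View pics/w4.png

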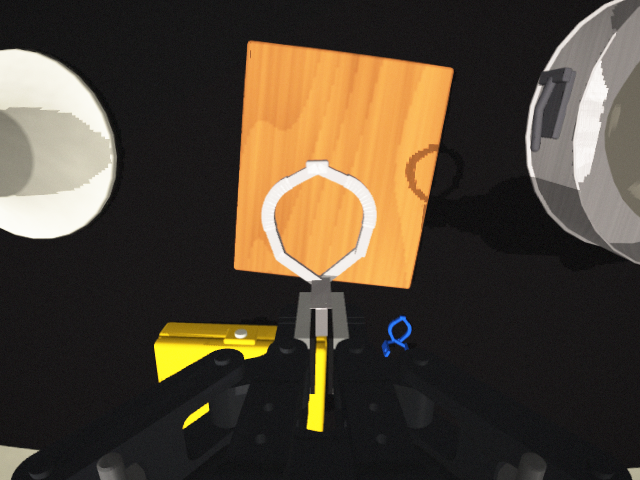

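drive_tool(
  moves=[
    [0.002,-0.03,-0.002,0,0,0],
    [0.004,-0.07,-0.005,0,0,0],
    [0.006,-0.11,-0.008,0,0,0],
    [0.008,-0.15,-0.01,0,0,0],
    [0.0086,-0.18,-0.01,0,0,0],
  ],
)

```text
t: 5.2
tool_pos: [0.619, -0.0476, 0.209]
ee_rot: [-0.024, 1.0, -0.0, -0.002]
ft_force: [1.1, -0.2, -0.6]
width: 0.0044
finger_force: 59.2
```

drive_tool(
  moves=[
    [0,0,0,0,0,0],
    [0,0,0,0,0,0],
    [0,0,0,0,0,0],
  ],
)

```text
t: 5.5
tool_pos: [0.6197, -0.0445, 0.2098]
ee_rot: [-0.024, 1.0, 0.0, -0.001]
ft_force: [-0.6, 0.3, -0.4]
width: 0.0045
finger_force: 59.2
```

```bash
python3 - <<'E'
from ring import *
ring('w5')
s=arm.sense();z=np.load('w5.npz');W=z['W'].reshape(-1,3);n=W
f=W[(np.hypot(W[:,0]-.5745,W[:,1]+.134)<.035)]
hist,e=np.histogram(f[:,2],bins=np.arange(.08,.17,.001));print([(round(a*1000),int(h)) for a,h in zip(e,hist) if h>15])
np.save('f5.npy',f)
E
```

```text
[ 0.6197 -0.0445  0.2098] [-0.6  0.3 -0.4] 0.0044603788969117064 59.186965227127075 [[-0.999, -0.049, -0.002], [-0.049, 0.999, 0.001], [0.002, 0.001, -1.0]]
4609 tool-frame min/max [[0.0118, -0.0232, -0.0102], [0.0359, -0.0006, 0.0074], [0.0627, 0.0215, 0.012]]
plane z=ax+by+c [0.0234 0.0018 0.0063]
hole [ 0.0122 -0.0193  0.0054] [0.0578 0.0177 0.0131] ((34.99155807495117, -1.0780832767486572), 22.769948959350586)
fit [ 0.0366 -0.0006] 0.019320166492750465
[(81, 17), (82, 21), (83, 21), (84, 20), (85, 32), (86, 182), (87, 1063), (88, 1157), (89, 248), (100, 25), (101, 57), (102, 327), (103, 444), (104, 118), (105, 26), (106, 28), (107, 49), (108, 195), (109, 233), (110, 67), (120, 18), (121, 33), (122, 243), (123, 997), (124, 589), (125, 67), (127, 26), (128, 27), (129, 30), (130, 86), (131, 214), (132, 295), (133, 453), (134, 271), (135, 42), (136, 18), (138, 16), (139, 17), (142, 19), (144, 18), (145, 29), (146, 163), (147, 219), (148, 47)]
```

View pics/w5.png

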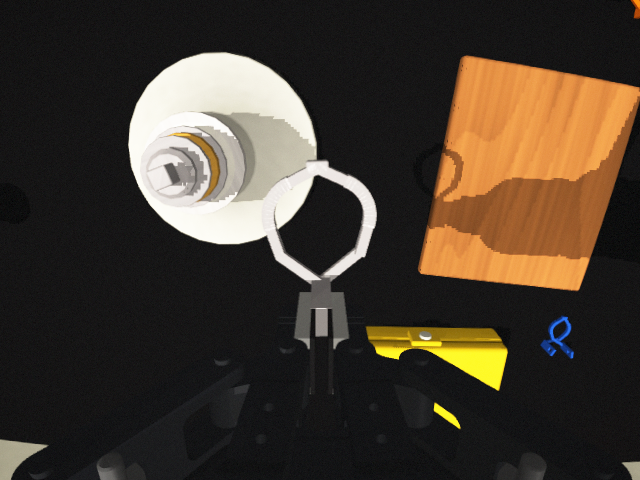

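```bash
python3 - <<'E'
from h import *
f=np.load('f5.npy')
from scipy.optimize import least_squares
for lo,hi in((.100,.1055),(.1065,.1105),(.1215,.1258),(.1325,.1355),(.1445,.149)):
  q=f[(f[:,2]>lo)&(f[:,2]<hi)][:,:2]*1000
  hull=cv2.convexHull(q.astype(np.float32)).reshape(-1,2)
  c,r=cv2.minEnclosingCircle(q.astype(np.float32))
  s=least_squares(lambda p:np.hypot(hull[:,0]-p[0],hull[:,1]-p[1])-p[2],[574,-134,20],loss='soft_l1').x
  print(lo,len(q),np.round(c,1),round(r,1),'fit',s.round(1),'ext',np.percentile(q,[1,99],axis=0).round(1).tolist(),np.median(f[(f[:,2]>lo)&(f[:,2]<hi)][:,2]))
# casting rim
z=np.load('w5.npz');W=z['W'].reshape(-1,3);q=W[(np.hypot(W[:,0]-.5745,W[:,1]+.134)<.1)&(W[:,2]<.06)&(W[:,2]>.003)]
print('base',np.percentile(q,[.5,99.5],axis=0).round(4).tolist())
E
```

```text
0.1 979 [ 575.4 -135.1] 26.8 fit [ 575.5 -135.1   26.5] ext [[549.5, -152.5], [601.2, -109.1]] 0.10312948220874998
0.1065 538 [ 575.5 -134.9] 22.7 fit [ 575.6 -135.    22.4] ext [[553.6, -141.6], [595.3, -112.9]] 0.10905915646103684
0.1215 1914 [ 575.7 -135.3] 22.2 fit [ 575.7 -135.4   21.7] ext [[554.9, -155.9], [596.4, -114.2]] 0.12375291288528441
0.1325 929 [ 575.9 -134.8] 13.9 fit [ 575.9 -134.9   13.6] ext [[563.2, -146.8], [588.3, -122.2]] 0.1336564206649873
0.1445 469 [ 575.9 -135.2] 7.8 fit [ 575.7 -135.2    7.1] ext [[568.9, -141.4], [582.3, -128.7]] 0.14713408239894643
base [[0.4926, -0.2163, 0.0037], [0.6567, -0.0527, 0.0573]]
```

The foot shows at (225,150), the spindle end at (172,175). The washer face is at z≈0.1237 m and the tenon top at 0.147 m, so h≈3.2 mm. The ring is held and spread, with its bridge sagging by 0.023 rad. Next: level it and move over the spindle.

drive_tool(
  moves=[
    [0.003,-0.02,0,0,0.008,0],
    [0.006,-0.045,0,0,0.016,0],
    [0.009,-0.07,0,0,0.023,0],
    [0.0113,-0.0878,0,0,0.023,0],
    [0.0113,-0.0878,0,0,0.023,0],
  ],
)

```text
t: 6.05
tool_pos: [0.6133, -0.1348, 0.2111]
ee_rot: [-0.024, 1.0, -0.0, -0.012]
ft_force: [-0.4, 0.2, 0.6]
width: 0.0047
finger_force: 59.2
```

drive_tool(
  moves=[
    [0,0,0.015,0,0,0],
    [0,0,0.03,0,0,0],
    [0,0,0.04,0,0,0],
    [0,0,0.04,0,0,0],
    [0,0,0.04,0,0,0],
  ],
)

```text
t: 6.55
tool_pos: [0.6119, -0.1331, 0.1703]
ee_rot: [-0.024, 1.0, -0.0, -0.012]
ft_force: [-0.2, 0.3, 0.2]
width: 0.004
finger_force: 59.2
```

```bash
python3 - <<'E'
from ring import *
ring('w6')
s=arm.sense();z=np.load('w6.npz');W=z['W'].reshape(-1,3)
f=W[(np.hypot(W[:,0]-.5757,W[:,1]+.1352)<.035)]
for lo,hi in((.1320,.1355),(.1445,.149)):
  q=f[(f[:,2]>lo)&(f[:,2]<hi)]; c,r=cv2.minEnclosingCircle((q[:,:2]*1000).astype(np.float32));print(len(q),c,r,np.percentile(q,[1,99],axis=0).round(4).tolist())
E
```

```text
[ 0.6119 -0.1331  0.1703] [-0.2  0.3  0.2] 0.003984252689102404 59.19239580631256 [[-0.999, -0.049, -0.025], [-0.049, 0.999, -0.001], [0.025, 0.001, -1.0]]
5303 tool-frame min/max [[0.0119, -0.0231, -0.0099], [0.0361, -0.0006, 0.0076], [0.0624, 0.0214, 0.026]]
plane z=ax+by+c [-0.0062  0.0177  0.0081]
hole [ 0.0121 -0.0192  0.0063] [0.0577 0.0178 0.0137] ((34.917659759521484, -0.6652026176452637), 22.816617965698242)
fit [ 0.0366 -0.0006] 0.019332072901752168
1538 (575.1737670898438, -135.15573120117188) 14.6297607421875 [[0.5628, -0.1481, 0.132], [0.5884, -0.1226, 0.1351]]
653 (575.5440673828125, -135.46449279785156) 7.7366251945495605 [[0.569, -0.1417, 0.1449], [0.582, -0.1287, 0.1485]]
```

View pics/w6.png

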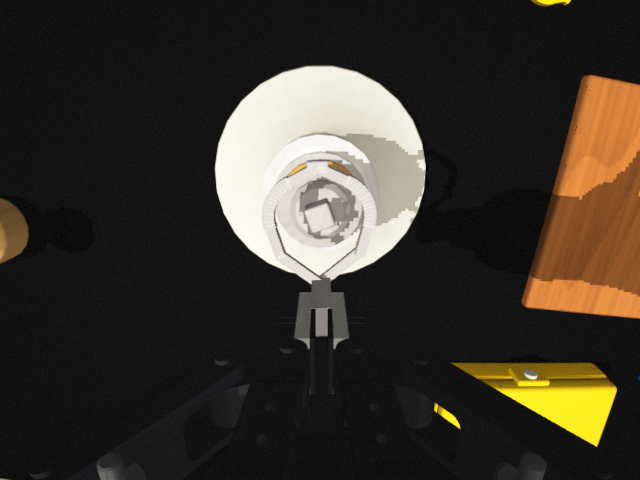

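Spindle end (320,215) shows inside the spread ring, well centred; about 0.8 mm of x to correct. Descending.

drive_tool(
  moves=[
    [-0.001,0,0.006,0,0,0],
    [-0.0012,0,0.012,0,0,0],
    [-0.0013,0,0.018,0,0,0],
    [-0.0014,0,0.024,0,0,0],
    [-0.0014,0,0.024,0,0,0],
  ],
)

```text
t: 7.1
tool_pos: [0.6123, -0.1336, 0.1457]
ee_rot: [-0.024, 1.0, 0.0, -0.013]
ft_force: [-0.3, 0.7, -0.2]
width: 0.0043
finger_force: 59.2
```

drive_tool(
  moves=[
    [0,0,0.002,0,0,0],
    [-0.0001,0,0.004,0,0,0],
    [-0.0001,0,0.006,0,0,0],
    [-0.0002,0,0.007,0,0,0],
    [-0.0002,0,0.007,0,0,0],
  ],
)

```text
t: 7.6
tool_pos: [0.6132, -0.1337, 0.1401]
ee_rot: [-0.024, 1.0, -0.0, -0.012]
ft_force: [-0.1, 0.5, -0.1]
width: 0.0046
finger_force: 59.2
```

```bash
python3 ring.py w7
```

```text
[ 0.6132 -0.1337  0.1401] [-0.1  0.5 -0.1] 0.004597015123323055 59.181164503097534 [[-0.999, -0.048, -0.023], [-0.048, 0.999, -0.001], [0.023, 0.0, -1.0]]
10591 tool-frame min/max [[0.012, -0.0223, -0.0091], [0.039, -0.0006, 0.0078], [0.0617, 0.0208, 0.0184]]
plane z=ax+by+c [-0.0004  0.01    0.0079]
hole [ 0.0126 -0.0093  0.0081] [0.0201 0.0058 0.0177] ((18.34384536743164, -1.8354008197784424), 7.654186725616455)
fit [ 0.0211 -0.0011] 0.0067494692228803055
```

drive_tool(
  moves=[
    [0,0,0.001,0,0,0],
    [0,0,0.002,0,0,0],
    [-0.0001,0,0.003,0,0,0],
    [-0.0001,0,0.004,0,0,0],
    [-0.0001,0,0.004,0,0,0],
  ],
)

```text
t: 8.15
tool_pos: [0.6132, -0.1337, 0.136]
ee_rot: [-0.024, 1.0, -0.0, -0.012]
ft_force: [0.1, 0.2, -0.7]
width: 0.0044
finger_force: 59.2
```

drive_tool(
  moves=[
    [0,0,0.001,0,0,0],
    [0,0,0.0015,0,0,0],
    [0,0,0.002,0,0,0],
    [0,0,0.002,0,0,0],
    [0,0,0.002,0,0,0],
  ],
)

```text
t: 8.65
tool_pos: [0.6134, -0.1338, 0.1345]
ee_rot: [-0.024, 1.0, -0.0, -0.011]
ft_force: [0.1, -0.4, 2.0]
width: 0.0043
finger_force: 59.6
```

drive_tool(
  moves=[
    [0,0,0.001,0,0,0],
    [0,0,0.0015,0,0,0],
    [0,0,0.002,0,0,0],
    [0,0,0.002,0,0,0],
    [0,0,0.002,0,0,0],
  ],
)

```text
t: 9.15
tool_pos: [0.6134, -0.1338, 0.1325]
ee_rot: [-0.024, 1.0, -0.0, -0.011]
ft_force: [-0.3, -0.2, 3.4]
width: 0.0046
finger_force: 59.8
```

drive_tool(
  moves=[
    [0,0,0.0005,0,0,0],
    [0,0,0.001,0,0,0],
    [0,0,0.0015,0,0,0],
    [0,0,0.0015,0,0,0],
    [0,0,0.0015,0,0,0],
  ],
)

```text
t: 9.65
tool_pos: [0.6135, -0.1338, 0.1311]
ee_rot: [-0.024, 1.0, -0.0, -0.011]
ft_force: [0.4, 0.7, 5.0]
width: 0.0045
finger_force: 60.0
```

```bash
python3 - <<'E'
from ring import *
ring('w8')
z=np.load('w8.npz');W=z['W'].reshape(-1,3)
d=np.hypot(W[:,0]-.5757,W[:,1]+.1353)
f=W[d<.026];hist,e=np.histogram(f[:,2],bins=np.arange(.110,.14,.001));print([(round(a*1000),int(h)) for a,h in zip(e,hist) if h>15])
E
```

```text
[ 0.6135 -0.1338  0.1311] [0.4 0.7 5. ] 0.004498727444329084 60.03804624080658 [[-0.999, -0.048, -0.022], [-0.048, 0.999, -0.001], [0.022, -0.0, -1.0]]
11750 tool-frame min/max [[0.0121, -0.0223, -0.0159], [0.042, -0.0002, 0.0067], [0.0626, 0.0233, 0.0297]]
plane z=ax+by+c [ 0.2056  0.011  -0.0036]
[(117, 54), (118, 624), (119, 941), (120, 273), (121, 287), (122, 249), (123, 389), (124, 1363), (125, 1284), (126, 347), (127, 62), (128, 42), (129, 53), (130, 244), (131, 448), (132, 676), (133, 1183), (134, 515), (135, 66), (136, 45), (137, 37), (138, 47), (139, 43)]
```

```bash
python3 - <<'E'
from h import *
z=np.load('w8.npz');W=z['W'].reshape(-1,3)
x=W[:,0]-.5757;y=W[:,1]+.1353;d=np.hypot(x,y);a=np.degrees(np.arctan2(y,x))
for k in range(-180,180,30):
  m=(a>=k)&(a<k+30)&(d>.016)&(d<.027)
  r=W[m&(abs(W[:,2]-.125)<.0025)][:,2];w=W[m&(abs(W[:,2]-.119)<.002)][:,2]
  print(k,len(r),np.median(r).round(4) if len(r) else'',len(w),np.median(w).round(4) if len(w) else'')
E
```

```text
-180 418 0.1255 150 0.1192
-150 359 0.1253 137 0.1192
-120 358 0.1251 197 0.1192
-90 304 0.1246 143 0.1193
-60 301 0.1243 124 0.1192
-30 310 0.1241 124 0.1191
0 82 0.1243 150 0.1196
30 94 0.1243 53 0.12
60 261 0.1246 41 0.1191
90 311 0.1249 97 0.1191
120 336 0.1253 91 0.1193
150 353 0.1254 85 0.1194
```

drive_tool(
  moves=[
    [0,0,-0.0008,0,-0.01,0],
    [0.0002,0,-0.0014,0,-0.02,0],
    [0.0003,0,-0.0016,0,-0.032,0],
    [0.0003,0,-0.0016,0,-0.032,0],
    [0.0003,0,-0.0016,0,-0.032,0],
  ],
)

```text
t: 10.2
tool_pos: [0.6131, -0.1338, 0.1326]
ee_rot: [-0.024, 1.0, 0.0, 0.005]
ft_force: [1.0, -0.1, 3.0]
width: 0.0043
finger_force: 60.1
```

```bash
cat > sec.py <<'E'
from h import *
import sys
t=sys.argv[1];s=arm.sense();print(s['t'],s['tool_pos'].round(4),s['ft_force'].round(1),s['width'],s['finger_force'])
grab('wrist',t)
z=np.load(t+'.npz');W=z['W'].reshape(-1,3)
x=W[:,0]-.5757;y=W[:,1]+.1353;d=np.hypot(x,y);a=np.degrees(np.arctan2(y,x))
for k in range(-180,180,40):
  m=(a>=k)&(a<k+40)&(d>.0165)&(d<.027)
  r=W[m&(abs(W[:,2]-.125)<.0025)][:,2];w=W[m&(abs(W[:,2]-.1195)<.0025)][:,2]
  rd=d[m&(abs(W[:,2]-.125)<.0025)]
  print(k,len(r),np.median(r).round(4) if len(r) else'',len(w),np.median(w).round(4) if len(w) else'','rad',np.percentile(rd,[5,95]).round(4))
E
python3 sec.py w9
```

```text
10.2 [ 0.6131 -0.1338  0.1326] [ 1.  -0.1  3. ] 0.004263673607157341 60.14697253704071
-180 534 0.1253 172 0.12 rad [0.0195 0.0256]
-140 495 0.1253 205 0.1198 rad [0.0199 0.0246]
-100 430 0.1253 187 0.12 rad [0.0187 0.0239]
-60 411 0.1252 156 0.1198 rad [0.0194 0.0239]
-20 352 0.1248 185 0.1201 rad [0.0208 0.0254]
20 260 0.1232 92 0.1211 rad [0.0186 0.0232]
60 372 0.1253 57 0.1202 rad [0.0172 0.0217]
100 423 0.1252 117 0.1198 rad [0.0185 0.0229]
140 478 0.1252 96 0.1201 rad [0.0186 0.0241]
```

Ring is level, underside at about 120.2 mm, washer pushed 3.6 mm (window 2 to 4.5), centred. Now opening in steps, lowering the tool to offset the backward pad swing.

drive_tool(
  moves=[
    [0,0,0.0002,0,0,0],
    [0,0,0.0004,0,0,0],
    [0,0,0.0004,0,0,0],
  ],
  grip=0.13,
)

```text
t: 10.55
tool_pos: [0.6128, -0.1336, 0.1318]
ee_rot: [-0.024, 1.0, 0.0, 0.004]
ft_force: [0.8, 0.3, 4.2]
width: 0.0112
finger_force: 12.8
```

```bash
python3 sec.py w10
```

```text
10.55 [ 0.6128 -0.1336  0.1318] [0.8 0.3 4.2] 0.011170793499890678 12.782273213379085
-180 528 0.125 168 0.1199 rad [0.0193 0.0258]
-140 468 0.125 151 0.1198 rad [0.0191 0.0237]
-100 407 0.1249 98 0.12 rad [0.0174 0.0227]
-60 385 0.1246 59 0.1201 rad [0.0182 0.0228]
-20 372 0.1246 183 0.1202 rad [0.0196 0.0259]
20 192 0.1235 99 0.1216 rad [0.018  0.0224]
60 372 0.1248 41 0.1201 rad [0.017  0.0216]
100 422 0.125 120 0.1199 rad [0.0185 0.0229]
140 499 0.125 122 0.12 rad [0.0187 0.025 ]
```

drive_tool(
  moves=[
    [0,0,0.0001,0,0,0],
    [0,0,0.0002,0,0,0],
    [0,0,0.0002,0,0,0],
  ],
  grip=0.2,
)

```text
t: 10.9
tool_pos: [0.6126, -0.1336, 0.1316]
ee_rot: [-0.024, 1.0, 0.0, 0.004]
ft_force: [-0.1, 1.5, 3.8]
width: 0.0168
finger_force: 11.0
```

```bash
python3 sec.py w11
```

```text
10.9 [ 0.6126 -0.1336  0.1316] [-0.1  1.5  3.8] 0.016785898736264928 11.032792007317767
-180 541 0.1256 133 0.12 rad [0.0187 0.026 ]
-140 454 0.1255 78 0.12 rad [0.0182 0.0228]
-100 364 0.1251 26 0.1201 rad [0.0168 0.0218]
-60 351 0.1249 5 0.1199 rad [0.0172 0.0219]
-20 481 0.1246 135 0.1207 rad [0.019  0.0262]
20 229 0.1245 45 0.1217 rad [0.0172 0.0247]
60 303 0.1253 15 0.1197 rad [0.0167 0.0208]
100 428 0.1256 56 0.1199 rad [0.0176 0.0222]
140 499 0.1256 87 0.1201 rad [0.0182 0.0251]
```

drive_tool(
  moves=[
    [0,0,0.0002,0,0,0],
    [0,0,0.0003,0,-0.008,0],
    [0,0,0.0003,0,-0.008,0],
  ],
  grip=0.29,
)

```text
t: 11.25
tool_pos: [0.6127, -0.1336, 0.1313]
ee_rot: [-0.024, 1.0, 0.0, 0.009]
ft_force: [-1.0, 2.4, 3.4]
width: 0.025
finger_force: 9.7
```

```bash
python3 sec.py w12
```

```text
11.25 [ 0.6127 -0.1336  0.1313] [-1.   2.4  3.4] 0.0250179764209417 9.683970725163817
-180 444 0.1267 88 0.1203 rad [0.0177 0.0257]
-140 390 0.1264 24 0.12 rad [0.0168 0.0214]
-100 255 0.126 30 0.1201 rad [0.0166 0.0202]
-60 270 0.1253 29 0.1205 rad [0.0168 0.0215]
-20 576 0.1248 51 0.1213 rad [0.0182 0.0262]
20 293 0.1252 27 0.1209 rad [0.017  0.0258]
60 242 0.1261 45 0.1202 rad [0.0167 0.0202]
100 369 0.1266 15 0.1196 rad [0.0168 0.0215]
140 416 0.1267 67 0.1201 rad [0.0173 0.0252]
```

```bash
python3 - <<'E'
from h import *
for t in('w9','w11','w12'):
  z=np.load(t+'.npz');W=z['W'].reshape(-1,3)
  x=W[:,0]-.5757;y=W[:,1]+.1353;d=np.hypot(x,y);a=np.degrees(np.arctan2(y,x))%360
  print(t)
  for k in range(0,360,40):
    m=(a>=k)&(a<k+40)
    row=[]
    for r in np.arange(.013,.0265,.0015):
      q=W[m&(d>=r)&(d<r+.0015)][:,2];row.append(round(float(np.nanmedian(q))*1000,1) if len(q)>3 else 0)
    print(k,row)
E
```

```text
w9
0 [132.0, 130.8, 226.9, 225.7, 212.5, 211.9, 210.0, 210.1, 182.7]
40 [131.7, 130.8, 122.5, 124.2, 125.3, 225.2, 221.5, 214.5, 213.8]
80 [131.6, 120.1, 120.2, 125.0, 125.2, 125.3, 125.3, 103.4, 103.1]
120 [131.2, 120.3, 119.9, 124.7, 125.3, 125.1, 122.4, 103.2, 102.7]
160 [130.8, 120.2, 119.7, 120.2, 125.3, 125.3, 124.7, 104.1, 103.1]
200 [130.9, 120.2, 120.0, 119.8, 125.3, 125.4, 124.5, 103.7, 103.0]
240 [131.5, 119.9, 120.0, 119.9, 124.5, 125.3, 125.4, 125.1, 102.9]
280 [131.7, 130.7, 120.1, 120.5, 125.0, 125.5, 224.8, 223.9, 217.0]
320 [131.8, 130.6, 226.9, 225.7, 212.9, 212.8, 211.0, 209.9, 184.0]
w11
0 [131.7, 130.6, 226.1, 224.6, 217.0, 210.5, 210.2, 213.6, 206.0]
40 [131.8, 130.5, 125.1, 125.1, 126.1, 224.3, 218.3, 213.5, 211.9]
80 [131.7, 120.6, 123.7, 125.4, 125.4, 125.5, 103.4, 103.0, 102.9]
120 [131.3, 120.3, 120.0, 125.5, 125.6, 125.6, 109.2, 103.1, 102.9]
160 [130.6, 120.4, 119.9, 120.1, 125.7, 125.7, 125.2, 104.4, 103.2]
200 [131.1, 120.3, 119.9, 125.4, 125.6, 125.4, 109.5, 103.1, 102.9]
240 [131.5, 120.1, 120.4, 125.1, 125.4, 125.3, 125.3, 103.1, 103.2]
280 [131.7, 130.5, 124.9, 125.0, 125.1, 225.2, 225.3, 220.3, 211.8]
320 [131.7, 130.6, 225.8, 224.2, 216.7, 211.3, 211.3, 213.0, 200.4]
w12
0 [131.7, 130.5, 224.9, 223.5, 216.5, 210.6, 213.3, 213.2, 205.7]
40 [131.7, 130.7, 126.0, 126.3, 224.3, 221.4, 213.2, 213.1, 211.6]
80 [131.6, 121.5, 126.3, 126.4, 126.5, 126.2, 103.7, 103.2, 103.0]
120 [131.2, 120.7, 126.7, 126.7, 126.9, 123.7, 105.3, 103.2, 102.9]
160 [130.7, 120.9, 120.5, 126.1, 126.9, 126.8, 126.3, 103.9, 103.1]
200 [130.9, 120.8, 126.5, 126.7, 126.7, 122.8, 105.7, 103.1, 102.8]
240 [131.4, 121.0, 126.3, 126.3, 126.2, 125.8, 104.1, 103.1, 103.1]
280 [131.7, 126.7, 125.7, 125.5, 126.1, 224.4, 224.0, 215.1, 210.9]
320 [131.7, 130.7, 224.5, 223.4, 217.9, 211.6, 212.1, 213.0, 205.4]
```

drive_tool(
  moves=[
    [0.0002,0,0,0,-0.018,0],
    [0.0004,0,0,0,-0.035,0],
    [0.0004,0,0,0,-0.035,0],
  ],
)

```text
t: 11.6
tool_pos: [0.6126, -0.1337, 0.1317]
ee_rot: [-0.024, 0.999, 0.001, 0.027]
ft_force: [-0.7, 2.3, 4.7]
width: 0.0247
finger_force: 10.4
```

```bash
python3 sec.py w13
```

```text
11.6 [ 0.6126 -0.1337  0.1317] [-0.7  2.3  4.7] 0.02472573897361129 10.397648848593235
-180 549 0.1259 102 0.1205 rad [0.0179 0.0257]
-140 422 0.1258 30 0.1199 rad [0.0168 0.0214]
-100 252 0.1256 35 0.1203 rad [0.0166 0.0203]
-60 256 0.1254 29 0.1206 rad [0.017  0.0216]
-20 564 0.125 35 0.1216 rad [0.0183 0.0263]
20 259 0.1251 38 0.1215 rad [0.0171 0.0258]
60 236 0.1256 50 0.1202 rad [0.0167 0.0201]
100 406 0.1258 21 0.1195 rad [0.0168 0.0215]
140 524 0.1259 81 0.1203 rad [0.0176 0.0254]
```

drive_tool(
  moves=[
    [0.0002,0,0.0004,0,-0.018,0],
    [0.0003,0,0.0006,0,-0.025,0],
  ],
)

```text
t: 11.85
tool_pos: [0.6126, -0.1338, 0.1311]
ee_rot: [-0.024, 0.999, 0.001, 0.04]
ft_force: [0.6, 1.4, 4.1]
width: 0.0249
finger_force: 10.6
```

drive_tool(
  moves=[
    [0.0001,0,0.0003,0,-0.012,0],
    [0.0002,0,0.0006,0,-0.024,0],
  ],
  grip=0.37,
)

```text
t: 12.05
tool_pos: [0.6122, -0.1339, 0.1303]
ee_rot: [-0.024, 0.998, 0.001, 0.051]
ft_force: [-0.1, 1.0, 3.5]
width: 0.0318
finger_force: 8.2
```

```bash
python3 sec.py w14
```

```text
12.05 [ 0.6122 -0.1339  0.1303] [-0.1  1.   3.5] 0.03175740899229797 8.209648411720991
-180 570 0.1251 131 0.1196 rad [0.0175 0.0258]
-140 336 0.125 126 0.1194 rad [0.0168 0.0206]
-100 169 0.1248 117 0.1196 rad [0.0166 0.0192]
-60 179 0.1246 95 0.1197 rad [0.0171 0.0263]
-20 362 0.1244 87 0.1216 rad [0.0188 0.0259]
20 206 0.1245 85 0.12 rad [0.0174 0.0265]
60 157 0.1249 121 0.1196 rad [0.0167 0.0191]
100 333 0.1251 118 0.1194 rad [0.0167 0.0207]
140 533 0.1251 125 0.1197 rad [0.0173 0.0255]
```

drive_tool(
  moves=[
    [0,0,0.0002,0,-0.008,0],
    [0.0001,0,0.0003,0,-0.012,0],
  ],
  grip=0.44,
)

```text
t: 12.3
tool_pos: [0.6121, -0.1339, 0.13]
ee_rot: [-0.024, 0.998, 0.001, 0.057]
ft_force: [-0.8, 1.8, 4.3]
width: 0.0378
finger_force: 7.0
```

```bash
python3 sec.py w15
```

```text
12.3 [ 0.6121 -0.1339  0.13  ] [-0.8  1.8  4.3] 0.03784620652342042 6.984896566718817
-180 425 0.1269 130 0.1203 rad [0.0172 0.0259]
-140 234 0.1267 212 0.1203 rad [0.0167 0.0199]
-100 99 0.1262 193 0.1204 rad [0.0166 0.0182]
-60 132 0.1253 156 0.1206 rad [0.0168 0.0267]
-20 380 0.1251 8 0.1216 rad [0.0183 0.0256]
20 268 0.1254 103 0.1206 rad [0.0172 0.0268]
60 107 0.1264 164 0.1204 rad [0.0166 0.0185]
100 243 0.1267 187 0.1204 rad [0.0167 0.0202]
140 389 0.1268 132 0.1203 rad [0.0171 0.0259]
```

At 38 mm the ring is past the width where it would grip the spindle beside the groove, so the arms are inside the groove. Letting go.

drive_tool(
  moves=[
    [0,0,0.0002,0,0,0],
    [0,0,0.0002,0,0,0],
    [0,0,0,0,0,0],
    [0,0,0,0,0,0],
    [0,0,0,0,0,0],
  ],
  grip=0.75,
)

```text
t: 12.85
tool_pos: [0.6119, -0.1338, 0.1296]
ee_rot: [-0.024, 0.998, 0.001, 0.056]
ft_force: [0.4, 0.5, -0.7]
width: 0.0638
finger_force: 0.0
```

```bash
python3 sec.py w16
```

```text
12.85 [ 0.6119 -0.1338  0.1296] [ 0.4  0.5 -0.7] 0.06380019486767499 0.0
-180 532 0.1263 152 0.1211 rad [0.0172 0.0253]
-140 204 0.1264 240 0.1211 rad [0.0166 0.0192]
-100 81 0.1264 188 0.1211 rad [0.0165 0.0182]
-60 136 0.1245 133 0.1212 rad [0.0167 0.0269]
-20 453 0.126 1 0.1215 rad [0.018  0.0255]
20 256 0.1262 104 0.1213 rad [0.0171 0.0269]
60 81 0.1262 203 0.1212 rad [0.0166 0.0205]
100 198 0.1263 238 0.1211 rad [0.0166 0.0194]
140 478 0.1262 163 0.121 rad [0.017  0.0251]
```

View pics/w16.png

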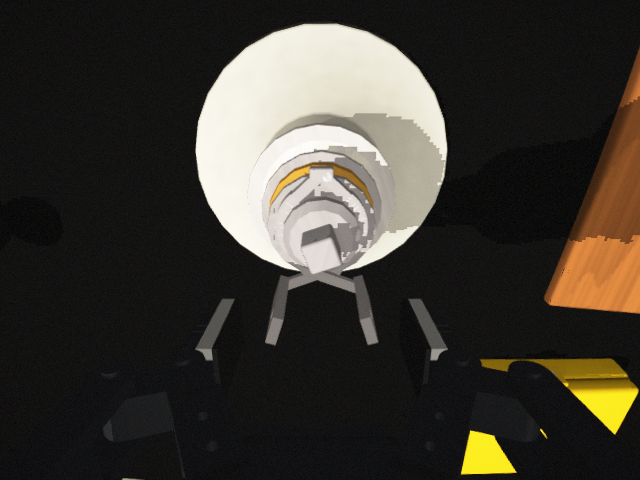

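The ring sits level in the groove, eyes (272,310) and (366,310) at their free spread, pads clear of them and washer held down. Retracting.

drive_tool(
  moves=[
    [-0.001,0,-0.01,0,0,0],
    [-0.003,0,-0.03,0,0,0],
    [-0.007,0,-0.06,0,0,0],
    [-0.011,0,-0.1,0,0,0],
    [-0.011,0,-0.1,0,0,0],
  ],
)

```text
t: 13.4
tool_pos: [0.616, -0.135, 0.2393]
ee_rot: [-0.024, 0.998, -0.001, 0.063]
ft_force: [1.6, 0.6, 0.5]
width: 0.0638
finger_force: 0.0
```

```bash
python3 - <<'E'
from h import *
s=arm.sense();grab('wrist','w17');z=np.load('w17.npz');W=z['W'].reshape(-1,3)
x=W[:,0]-.5757;y=W[:,1]+.1353;d=np.hypot(x,y)
f=W[d<.028];hist,e=np.histogram(f[:,2],bins=np.arange(.115,.15,.001));print(s['t'],s['tool_pos'],s['ft_force'],[(round(a*1000),int(h)) for a,h in zip(e,hist) if h>15])
for sg in(1,-1):
  q=W[(x>.02)&(x<.045)&(sg*y>0)&(abs(y)<.03)&(W[:,2]>.14)&(W[:,2]<.16)];print(len(q),q.mean(0),np.percentile(q,[2,98],axis=0).tolist())
E
```

```text
13.4 [ 0.61598943 -0.13495392  0.23931336] [1.5719045  0.63820078 0.52027556] [(119, 28), (120, 235), (121, 400), (122, 143), (123, 70), (124, 82), (125, 318), (126, 514), (127, 211), (128, 34), (129, 21), (130, 107), (131, 163), (132, 302), (133, 428), (134, 190), (135, 29), (136, 17), (139, 17), (140, 16), (141, 17), (144, 17), (145, 38), (146, 161), (147, 168), (148, 39)]
163 [ 0.6014338  -0.11695759  0.1495138 ] [[0.59650000825286, -0.1201230468118029, 0.14102497220776], [0.6082096401005335, -0.11336968610943597, 0.1523299591370083]]
169 [ 0.60314736 -0.15071515  0.1496219 ] [[0.598218167910598, -0.1536738777883165, 0.14048583781300927], [0.6101044317040846, -0.1478776483690299, 0.15247497465156648]]
```

```bash
python3 -c "
from station import arm
print(arm.job_done())"
```

```text
the job is handed in; nothing more can be done
None
```

The steel snap ring is contracted into the spindle groove and holds the washer about 2.6 mm down; I let go and backed clear without touching the other things, and handed the job in at about 13.5 s.

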